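# Seat two plug-in relays after touching the earth point

### The job

Two relays on the green panel were just replaced and stand slightly proud of their sockets: the round can and the low square block. With the fingertips only, first lightly touch the brass earth cap on its black block to discharge static, then gently press the round can fully home in its socket, and then the low square block. Never lift a relay, push none of them hard, leave the other two relays and everything else on the desk alone, and end with the hand clear.

Things in the scene. Friction and masses are not known exactly. Their poses are not given: they have to be found in the camera images.
- earth_top (a point): Centre of the top face of the earth cap: a flat brass disc 32 mm across, about 49 mm above the desk, in the middle of a black block 70 x 70 x 24 mm (steel collar 42 mm across, 29 mm high). The block is fixed, left or right of the panel. The cap is sprung: it starts to give at about 1.2 N and goes down at most 8 mm, at about 6 N. A touch of 1 N is enough; it must never feel more than 25 N.
- can_top (a point): Centre of the top face of the round can relay: a grey upright cylinder 36 mm across and 48 mm tall; its top is about 74 to 76 mm above the desk before it is pressed, 70 mm when home. Local z is up; x and y run along the panel's edges.
- low_top (a point): Centre of the top face of the low square relay: a grey block 36 x 36 mm and 24 mm tall; its top is about 50 to 52 mm above the desk before it is pressed, 46 mm when home. Local z is up; x and y run along the panel's edges.
- can (a joint): How far the round can is pressed down, in m: 0 to 0.002 at the start (4 to 6 mm gap), 0.006 fully home, negative if pulled up; friction about 4 N, then a stop; it stays where left. Its socket floats on soft rubber that sinks 1 mm per 2.5 N beyond the first 1.5 N (at most 7 mm) and comes back, so the top goes down by gap plus sink. 6 to 10 N seats it; never more than 25 N.
- low (a joint): The same for the low square relay: 0 to 0.002 m at the start, 0.006 fully home, negative if pulled up; about 4 N of friction, then a stop, on the same soft mount; never more than 25 N.
- panel: Green relay panel, a fixed plate 240 x 210 x 6 mm, origin under its centre, its x axis along the 240 mm side. Four black sockets 46 x 46 mm, 22 mm above the desk at their tops unless pushed, stand on it in a 2 x 2 pattern at panel x = -58 and 28 mm, y = -48 and 48 mm; which relay stands in which socket varies.
- tall: Tall square relay, not to be touched: grey block 36 x 36 x 52 mm, already home, origin at its underside 22 mm above the desk; its top is 74 mm above the desk.
- slim: Slim relay, not to be touched: grey slab 36 (panel x) x 16 (panel y) x 44 mm, already home, origin at its underside 22 mm above the desk; its top is 66 mm above the desk.
- cooler: Loose square aluminium heat sink with a black fan on top, 70 x 70 x 44 mm, origin under its centre; on the other side of the panel from the earth block. Leave alone.
- driver: Loose screwdriver, 150 mm long, black handle, lying across the panel on its far strip (panel x = 88 mm), under 35 mm thick. Leave alone.
- mug: Loose white mug, 80 mm across, 90 mm tall, origin under its centre. Leave alone.
- spool: Loose steel wire spool, 60 mm across, 35 mm tall, origin under its centre. Leave alone.
- meter: Loose grey multimeter lying flat, 75 x 150 x 41 mm, origin under its centre. Leave alone.
- flux: Loose small amber bottle, 36 mm across, 70 mm tall, origin under its centre. Leave alone.
- tray: Loose clear divided tray, 90 x 120 x 30 mm, origin under its centre. Leave alone.

How it is judged:
By the outcome, as a careful person would: the job done as asked, in the order asked, and still so for the second after the job is handed in, with the robot touching nothing.
It also fails if it takes over 51 s, if anything falls off the work surface, if the arm or the gripper's body presses on something with over 40 N, if the wrist force passes 120 N, or if a joint passes its speed limit or range.

### The arm

A 7-joint arm with a two-finger parallel gripper is mounted at the origin on the work surface. World frame = base frame: x ahead of the robot, y to its left, z up, the work surface at z = 0. Lengths are in mm, angles in rad, forces in N, time in s.
With the tool pointing down it reaches from about 350 to 900 mm from the base axis. Payload 7.2 kg.
Tool frame: the origin (TCP) lies at the very end of the fingers, on their centre line; the grasp point (between the pads) lies manip.pinch_z behind it (manip.pinch_z is the distance from the TCP to the grasp point, in mm); z points along the fingers, y is the line along which they close (so a half turn about z gives the same grasp; the last joint's range is limited). The gripper opens to 88 mm and grips with 3 to 60 N. Pads are 20 mm wide; open, the fingers measure 115 mm over their backs; the gripper's body (75 mm by 178 mm) begins 61 mm behind the grasp point.
Start: joints at [-1.274, 0.411, -0.013, 1.596, 0.006, 1.134, -0.082], TCP at [222.986, 583.872, 222.653] pointing down, gripper open.
Joint ranges: [-2.95, 2.95], [-0.29, 1.99], [-1.47, 1.44], [0.14, 2.54], [-1.03, 4.17], [0.13, 1.85], [-2.86, 2.86]. Speed limits (rad/s): [2.39, 2.39, 3.01, 3.01, 3.14, 3.14, 3.14].

### API

Orientations are given as a unit quaternion [x, y, z, w].
In Python, from workcell import manip, grab_frame, camera_model, spotter gives the robot as it stands. The module is installed in compiled form; this text tells all that it offers.
- The arm moves only by the tool servo_tool, never from a script. Its arguments are lists of equal length, an entry for each row: "xyz": the shift along the tool's x, y, z in cm, a list of three; "yaw": the turn about the tool's z in rad; "gripper": the closure, from -1 (fully open) to 1 (shut). In form: {"xyz": [[tx, ty, tz], ...], "yaw": [yaw, ...], "gripper": [gripper, ...]}. A call has 1 to 5 rows; each row shifts and turns the commanded pose from where the row before left it, along the tool's axes as they then stand; what a row does not reach is not made up. A row lasts 1/12 s, in which the tool goes at most 41.7 mm and 7.16 degrees, less where a joint would pass 70% of its speed; a pose out of reach is approached as far as the arm can. A call is refused whole if a number of a shift passes 4.17 or a number of a turn 0.125, either way. A call with a gripper value outside its range is refused whole. The fingers move at their own pace and stop on an object; "force" is the grip in N (left out, the last holds). Time passes only in rows, so rows that do not move let the fingers close. It gives the time, the measured TCP pose, the force, the opening and the grip force at its end, in the units of the state.
- manip.get_state(): the state, without advancing time (a new reading comes with each control period).
- grab_frame(name): name is "scene" or "top" or "wrist"; returns (picture, depth): 420x560x3 uint8, red, green, blue; 420x560 float32, mm along the optical axis (not along the pixel's ray), 0 where there is no reading.
- camera_model(name): a dict with "fx", "fy", "cx", "cy" (pixels), "view" (4x4, takes a point from world to camera coordinates); the wrist camera has in their place "mount" (4x4, takes a point from camera to tool coordinates, whose origin is the TCP and whose axes are the flange's). Camera axes: x right, y down, z forward; pixel columns grow to the right and rows downward; lengths in mm; the calibration is good to about 2 mm. A picture is of the moment at which its call begins: read the wrist's pose just before it. camera_model takes no time and is no camera call.
- manip.hand_in(): hands the job in; it is judged then, once.
Trained networks look in the newest picture that a camera, given by its name, has taken for a name from the list of things; names that differ only in an ending like _2 or _b are one class to them, and where a whole thing is asked for, a point or a joint stands for the part that bears it (a point fixed in the world has none). Each returns a list of dicts, best first, with "p" (0 to 1); they miss things now and then, are a little off and sometimes report something else, mostly with a low value. They report only what shows in the picture. A call takes as long as a camera call.
- spotter.find_in(target, camera): "box" ([centre column, centre row, width, height] in pixels, round what is visible of it).
- spotter.spot_point(target, camera): "pixel" ([column, row] in pixels: a listed point, or the origin of a listed thing).
The state is a dict: "t": time; "joint_positions": joint angles; "dq": joint speeds; "effort": joint torques, N m; "tcp_pos": TCP position; "tcp_rot": TCP orientation; "contact_force": force on the tool from outside, world axes, zero at the start; "moment": the same for the moment, N m; "gripper_width": opening from 0.0 (shut) to 1.0 (fully open); "gripper_force": force on a finger pad.
Only numpy, scipy, OpenCV 4.12 (cv2) and the standard library are available. Lean on these libraries where they do the work, as an engineer would, in place of code of your own. Each camera call takes 0.05 s, during which the arm holds its last target. There are 200 camera calls.

## Working session

There is one attempt and no reset: what is moved stays moved. The work goes in short steps, Python scripts to look and compute and a tool call to move; the robot and the scene stay as the last step left them, time stands still between calls to the robot, and variables do not carry over. Pictures are saved under pics/ and viewed, at most 10 in all, crops included, and the job is handed in when it is done.

Besides the shell and the picture viewer there is one more tool, called after "Call:" by a JSON object that holds its "method" and its "body". servo_tool: Moves the arm, as the interface text tells. Its arguments: {"type":"object","properties":{"xyz":{"type":"array","items":{"type":"array","items":{"type":"number"}}},"yaw":{"type":"array","items":{"type":"number"}},"gripper":{"type":"array","items":{"type":"number"}},"force":{"type":"number"}},"required":["xyz","yaw","gripper"]}

```bash
mkdir -p pics; cat > h.py <<'E'
from workcell import manip, grab_frame, camera_model, spotter
import numpy as np, cv2
from scipy.spatial.transform import Rotation as R
def cam2world(name,st=None):
    m=camera_model(name)
    if name!='wrist': return m,np.linalg.inv(np.array(m['view']))
    T=np.eye(4);T[:3,:3]=R.from_quat(st['tcp_rot']).as_matrix();T[:3,3]=st['tcp_pos']
    return m,T@np.array(m['mount'])
def cloud(name,d,st=None):
    m,T=cam2world(name,st);v,u=np.mgrid[:420,:560]
    P=np.stack([(u-m['cx'])/m['fx']*d,(v-m['cy'])/m['fy']*d,d,np.ones_like(d)],-1)
    return (P@T.T)[...,:3]
E
python3 - <<'E'
from h import *
s=manip.get_state();print(s['tcp_pos'],s['tcp_rot'],s['contact_force'],s['gripper_width'])
print(R.from_quat(s['tcp_rot']).as_matrix().round(3))
for c in ['top','scene']:
    p,d=grab_frame(c);cv2.imwrite(f'pics/{c}0.png',p[...,::-1]);X=cloud(c,d);np.save(c+'.npy',X)
    for t in ['earth_top','can_top','low_top','panel','tall','slim','cooler','mug']:
        for r in spotter.spot_point(t,c)[:2]:
            u,v=r['pixel'];print(c,t,round(r['p'],2),round(u),round(v),X[int(v),int(u)].round())
E
```

```text
[222.83717844 583.39981816 221.84471518] [ 1.81376973e-01  9.83413346e-01 -7.59891833e-04 -7.90936902e-05] [ 0.48898235 -0.01008785 -0.35438962] 1.002601391086068
[[-0.934  0.357 -0.   ]
 [ 0.357  0.934 -0.001]
 [-0.    -0.002 -1.   ]]
top earth_top 0.45 166 223 [483. 289.  49.]
top can_top 0.46 284 210 [509.   4.  78.]
top low_top 0.65 324 205 [526. -94.  56.]
top panel 0.88 294 188 [576. -22.   6.]
top panel 0.43 166 223 [483. 289.  49.]
top tall 0.89 310 173 [598. -57.  78.]
top slim 0.5 273 185 [580.  29.  26.]
top cooler 0.82 392 225 [ 479. -261.   41.]
top cooler 0.67 138 157 [659. 377.   3.]
top mug 0.8 141 157 [636. 342.  84.]
top mug 0.45 166 222 [485. 288.  46.]
scene earth_top 0.43 365 254 [480. 280.  51.]
scene can_top 0.8 285 194 [488.   2.  85.]
scene low_top 0.61 250 187 [ 517. -110.   59.]
scene panel 0.59 251 223 [583. -37.  11.]
scene panel 0.55 236 217 [623. -57.  52.]
scene tall 0.8 237 215 [620. -54.  64.]
scene slim 0.68 264 229 [598.  31.  50.]
scene mug 0.64 347 330 [693. 385.  62.]
```

View pics/top0.png

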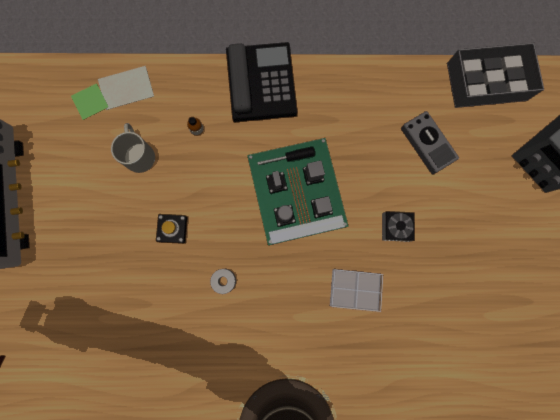

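View pics/scene0.png

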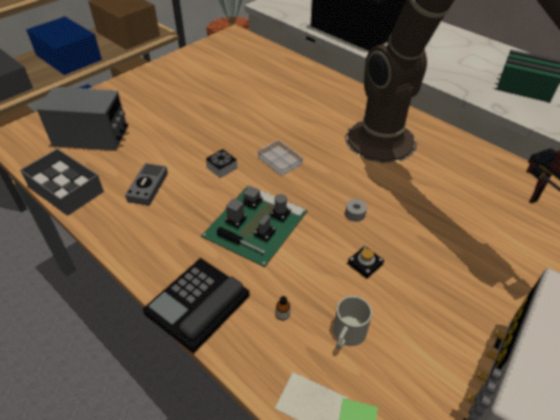

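The pictures show the panel at top-image (297,190): can (285,213), low (322,207), tall (315,171), slim (277,182), earth cap (170,228). Nothing stands near the earth block; the mug is behind it. I'll refine the tops from depth.

```bash
python3 - <<'E'
from h import *
X=np.load('top.npy')
print('pinch',manip.pinch_z)
for n,(u,v),zr,rad in [('earth',(170,228),(43,60),9),('can',(285,213),(66,88),11),('low',(322,207),(42,64),11),('tall',(315,171),(66,84),11),('slim',(277,182),(58,74),11)]:
    P=X[v-rad:v+rad+1,u-rad:u+rad+1].reshape(-1,3);P=P[(P[:,2]>zr[0])&(P[:,2]<zr[1])]
    print(n,len(P),P.mean(0).round(1),np.median(P,0).round(1),P.std(0).round(1), (P.min(0)+P.max(0)).round(1)/2)
s=manip.get_state();Rm=R.from_quat(s['tcp_rot']).as_matrix()
print('to earth in tool cm',Rm.T@(np.array([478,278,110])-s['tcp_pos'])/10, s['t'])
E
```

```text
pinch 18.700000000000003
earth 138 [473.1 281.6  48.4] [473.  281.6  48.6] [7.9 7.9 1.7] [473.1 281.1  47.8]
can 184 [503.4   2.   78.6] [503.9   1.6  78.7] [9.2 8.9 2.2] [503.4    1.55  75.05]
low 235 [524.4 -90.8  55.9] [523.9 -91.1  56.4] [10.8 10.7  2.9] [525.25 -90.8   53.25]
tall 240 [607.7 -72.1  78.3] [607.4 -71.4  78.6] [10.8 10.7  2.6] [609.4  -72.65  75.25]
slim 103 [586.3  21.1  70. ] [585.7  22.1  70.7] [10.6  5.3  3.1] [587.25  20.9   66.1 ]
to earth in tool cm [-34.73709595 -19.48013171  11.26615293] 0.9
```

Call:
{"method": "servo_tool", "body": {"xyz": [[-3.4,-1.93,0],[-3.4,-1.93,0.5],[-3.4,-1.93,0.5],[-3.4,-1.93,0.5],[-3.4,-1.93,0.5]], "yaw": [0,0,0,0,0], "gripper": [1,1,1,1,1]}}

```text
t: 1.32
tcp_pos: [348.3, 431.6, 202.7]
tcp_rot: [0.181, 0.983, 0.0, 0.0]
contact_force: [0.1, 0.7, -0.3]
gripper_width: 0.659
gripper_force: 0.0
```

Call:
{"method": "servo_tool", "body": {"xyz": [[-3.4,-1.93,0.5],[-3.4,-1.93,0.5],[-3.4,-1.93,0.5],[-1.7,-1,0.5],[0,0,0]], "yaw": [0,0,0,0,0], "gripper": [1,1,1,1,1]}}

```text
t: 1.73
tcp_pos: [437.7, 321.8, 182.1]
tcp_rot: [0.185, 0.983, -0.001, 0.001]
contact_force: [-0.0, -0.4, -0.2]
gripper_width: 0.281
gripper_force: 0.0
```

Call:
{"method": "servo_tool", "body": {"xyz": [[0,0,0],[0,0,0],[0,0,0]], "yaw": [0,0,0], "gripper": [1,1,1]}}

```text
t: 1.98
tcp_pos: [433.4, 328.8, 182.9]
tcp_rot: [0.18, 0.984, 0.0, -0.0]
contact_force: [0.1, -0.1, 0.7]
gripper_width: 0.056
gripper_force: 0.0
```

```bash
cat > look.py <<'E'
from h import *
import sys
t,z0,z1,x,y,fn=sys.argv[1],*map(float,sys.argv[2:6]),sys.argv[6]
s=manip.get_state();p,d=grab_frame('wrist');cv2.imwrite('pics/'+fn,p[...,::-1])
X=cloud('wrist',d,s);Rm=R.from_quat(s['tcp_rot']).as_matrix()
r=spotter.spot_point(t,'wrist')[:1]
for q in r:
    u,v=map(int,q['pixel']);print('net',q['p'],u,v,X[v,u].round(1))
P=X.reshape(-1,3);ok=(d.ravel()>0)&(P[:,2]>z0)&(P[:,2]<z1)&(np.hypot(P[:,0]-x,P[:,1]-y)<26)
P=P[ok];c=cv2.minAreaRect(P[:,:2].astype(np.float32))
print(len(P),'rect',c,'mean',P.mean(0).round(1),'zmed',np.median(P[:,2]))
print('tcp',np.round(s['tcp_pos'],1),'rot',s['tcp_rot'].round(4) if hasattr(s['tcp_rot'],'round') else s['tcp_rot'],'t',s['t'],'F',np.round(s['contact_force'],2),'w',s['gripper_width'])
g=np.array([*c[0],s['tcp_pos'][2]]);print('xy move tool cm',(Rm.T@(g-s['tcp_pos'])/10).round(2),Rm.round(3).tolist())
E
python3 look.py earth_top 44 60 473 281 w1.png
```

```text
net 0.92 256 242 [464.9 282.4  50.9]
411 rect ((466.423828125, 279.2703857421875), (21.052101135253906, 28.487041473388672), 57.68483352661133) mean [466.4 280.3  49.1] zmed 49.28936873219101
tcp [433.4 328.8 182.9] rot [ 1.802e-01  9.836e-01  4.000e-04 -1.000e-04] t 1.9833 F [ 0.06 -0.11  0.7 ] w 0.05574819563628798
xy move tool cm [-4.85 -3.46 -0.  ] [[-0.935, 0.354, -0.0], [0.354, 0.935, 0.001], [0.0, 0.001, -1.0]]
```

View pics/w1.png

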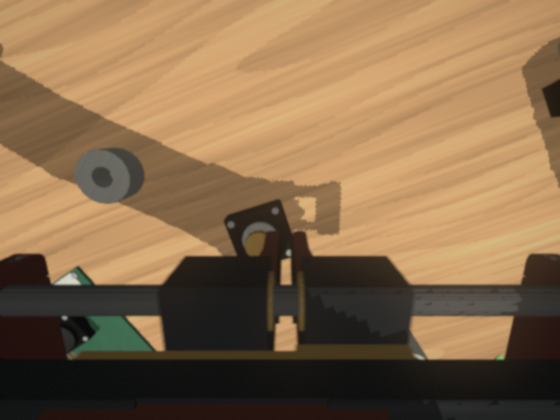

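Wrist view: the cap sits at about (255,243), partly behind the finger, and it agrees with the top-camera fix of (472,281). Moving over it and going down.

Call:
{"method": "servo_tool", "body": {"xyz": [[-1.8,-1.0,1.5],[-1.8,-1.0,2],[-1.8,-1.1,2],[0,0,2],[0,0,1]], "yaw": [0,0,0,0,0], "gripper": [1,1,1,1,1]}}

```text
t: 2.5
tcp_pos: [473.1, 278.1, 95.7]
tcp_rot: [0.182, 0.983, -0.001, -0.001]
contact_force: [-1.2, -0.3, 0.2]
gripper_width: 0.007
gripper_force: 0.0
```

Call:
{"method": "servo_tool", "body": {"xyz": [[0,0,0.5],[0,0,0],[0,0,0],[0,0,0]], "yaw": [0,0,0,0], "gripper": [1,1,1,1]}}

```text
t: 2.83
tcp_pos: [473.9, 280.1, 93.7]
tcp_rot: [0.181, 0.984, 0.001, 0.001]
contact_force: [-0.0, -0.5, 0.0]
gripper_width: 0.008
gripper_force: 0.0
```

```bash
python3 look.py earth_top 42 60 472 281 w2.png
```

```text
net 0.9 285 218 [466.8 281.9  49.7]
1115 rect ((467.5712585449219, 283.9769287109375), (31.089988708496094, 24.708995819091797), 64.0488510131836) mean [467.2 283.9  49.1] zmed 49.309393109391806
tcp [473.9 280.1  93.7] rot [1.808e-01 9.835e-01 7.000e-04 5.000e-04] t 2.8333 F [-0.05 -0.46  0.01] w 0.00832732804747615
xy move tool cm [ 0.73  0.13 -0.  ] [[-0.935, 0.356, 0.001], [0.356, 0.935, 0.001], [-0.001, 0.002, -1.0]]
```

View pics/w2.png

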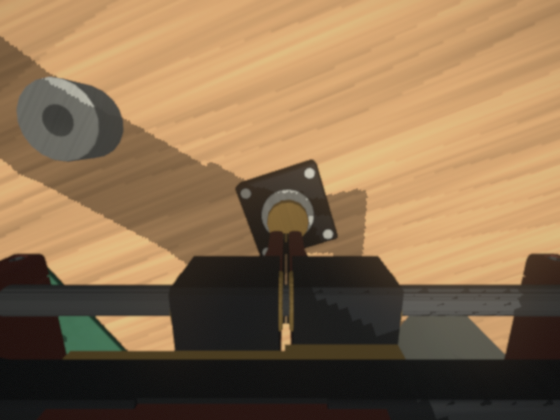

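Cap centred at (288,215), nearly full view; the tip is ~4 mm off. Correct and descend.

Call:
{"method": "servo_tool", "body": {"xyz": [[0.35,0.15,1.2],[0,0,1.2],[0,0,1.0],[0,0,0.3],[0,0,0]], "yaw": [0,0,0,0,0], "gripper": [1,1,1,1,1]}}

```text
t: 3.35
tcp_pos: [470.6, 281.4, 55.1]
tcp_rot: [0.181, 0.983, -0.0, -0.0]
contact_force: [0.3, 0.0, 0.1]
gripper_width: 0.006
gripper_force: 0.0
```

Call:
{"method": "servo_tool", "body": {"xyz": [[0,0,0.2],[0,0,0.2],[0,0,0.2],[0,0,0],[0,0,0]], "yaw": [0,0,0,0,0], "gripper": [1,1,1,1,1]}}

```text
t: 3.77
tcp_pos: [471.1, 281.6, 49.8]
tcp_rot: [0.181, 0.983, 0.0, 0.0]
contact_force: [-0.3, 0.0, -0.4]
gripper_width: 0.006
gripper_force: 0.0
```

Call:
{"method": "servo_tool", "body": {"xyz": [[0,0,0.1],[0,0,0.1],[0,0,0.1],[0,0,0],[0,0,0]], "yaw": [0,0,0,0,0], "gripper": [1,1,1,1,1]}}

```text
t: 4.18
tcp_pos: [471.1, 281.7, 46.8]
tcp_rot: [0.181, 0.983, 0.0, 0.0]
contact_force: [-1.1, -0.1, 2.7]
gripper_width: 0.003
gripper_force: 1.4
```

Touched at 2.7 N. Lift and go over the can.

Call:
{"method": "servo_tool", "body": {"xyz": [[0,0,-2],[0,0,-3],[0,0,-3],[-1.6,-3.1,-1],[-1.6,-3.1,0]], "yaw": [0,0,0,0,0], "gripper": [1,1,1,1,1]}}

```text
t: 4.6
tcp_pos: [480.0, 214.3, 139.5]
tcp_rot: [0.179, 0.984, 0.002, 0.002]
contact_force: [0.7, -0.8, -1.3]
gripper_width: 0.007
gripper_force: 0.0
```

Call:
{"method": "servo_tool", "body": {"xyz": [[-1.6,-3.1,0],[-1.6,-3.1,0],[-1.6,-3.1,0],[-1.6,-3.1,0],[-1.6,-3.1,0]], "yaw": [0,0,0,0,0], "gripper": [1,1,1,1,1]}}

```text
t: 5.02
tcp_pos: [498.0, 37.3, 136.7]
tcp_rot: [0.181, 0.983, 0.0, 0.0]
contact_force: [1.2, -0.3, 0.6]
gripper_width: 0.003
gripper_force: 0.0
```

Call:
{"method": "servo_tool", "body": {"xyz": [[0,0,0],[0,0,0],[0,0,0]], "yaw": [0,0,0], "gripper": [1,1,1]}}

```text
t: 5.27
tcp_pos: [498.1, 39.4, 136.5]
tcp_rot: [0.182, 0.983, 0.0, -0.0]
contact_force: [0.3, 0.4, -0.2]
gripper_width: 0.004
gripper_force: 0.0
```

Call:
{"method": "servo_tool", "body": {"xyz": [[-0.9,-1.6,0.8],[-0.9,-1.7,1.0],[0,0,0],[0,0,0],[0,0,0]], "yaw": [0,0,0,0,0], "gripper": [1,1,1,1,1]}}

```text
t: 5.68
tcp_pos: [503.2, 3.5, 118.6]
tcp_rot: [0.18, 0.984, 0.0, -0.0]
contact_force: [0.1, 0.1, 0.8]
gripper_width: 0.004
gripper_force: 0.0
```

```bash
python3 look.py can_top 68 84 503 2 w3.png
```

```text
net 0.78 285 228 [501.8   3.1  79.9]
1295 rect ((498.48272705078125, 2.51165771484375), (35.71461868286133, 29.24280548095703), 75.60154724121094) mean [495.5   3.8  79.5] zmed 80.2381794563388
tcp [503.2   3.5 118.6] rot [ 1.804e-01  9.836e-01  3.000e-04 -2.000e-04] t 5.6833 F [0.11 0.13 0.8 ] w 0.003551048576544651
xy move tool cm [ 0.41 -0.26  0.  ] [[-0.935, 0.355, -0.0], [0.355, 0.935, 0.001], [0.001, 0.001, -1.0]]
```

View pics/w3.png

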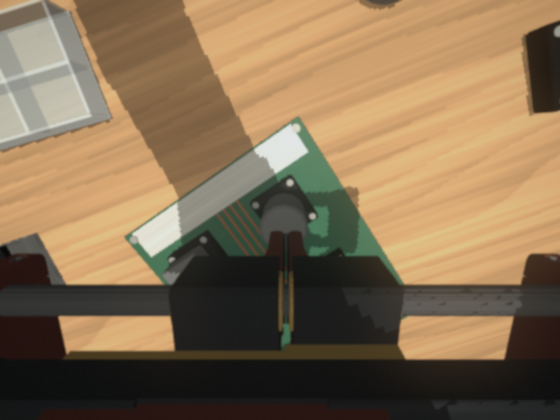

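The can top is at about (285,222), right ahead of the tips and within 2 mm of the estimate. Descend.

Call:
{"method": "servo_tool", "body": {"xyz": [[0,-0.15,1.3],[0,0,1.3],[0,0,0.8],[0,0,0.2],[0,0,0]], "yaw": [0,0,0,0,0], "gripper": [1,1,1,1,1]}}

```text
t: 6.2
tcp_pos: [502.4, 0.9, 82.3]
tcp_rot: [0.181, 0.983, -0.0, -0.001]
contact_force: [0.1, 0.5, -0.0]
gripper_width: 0.009
gripper_force: 0.0
```

Call:
{"method": "servo_tool", "body": {"xyz": [[0,0,0.15],[0,0,0.15],[0,0,0.15],[0,0,0.1],[0,0,0]], "yaw": [0,0,0,0,0], "gripper": [1,1,1,1,1]}}

```text
t: 6.62
tcp_pos: [503.1, 0.4, 77.4]
tcp_rot: [0.181, 0.983, 0.0, 0.0]
contact_force: [1.4, 1.1, 3.4]
gripper_width: 0.005
gripper_force: 1.7
```

Call:
{"method": "servo_tool", "body": {"xyz": [[0,0,0.1],[0,0,0.1],[0,0,0],[0,0,0]], "yaw": [0,0,0,0], "gripper": [1,1,1,1]}}

```text
t: 6.95
tcp_pos: [503.1, 0.4, 75.3]
tcp_rot: [0.181, 0.983, 0.0, 0.0]
contact_force: [0.6, 0.5, 4.6]
gripper_width: 0.002
gripper_force: 2.1
```

Call:
{"method": "servo_tool", "body": {"xyz": [[0,0,0.1],[0,0,0.1],[0,0,0],[0,0,0]], "yaw": [0,0,0,0], "gripper": [1,1,1,1]}}

```text
t: 7.28
tcp_pos: [503.2, 0.4, 73.6]
tcp_rot: [0.181, 0.983, 0.0, 0.0]
contact_force: [-0.1, 1.1, 8.1]
gripper_width: 0.008
gripper_force: 4.2
```

Call:
{"method": "servo_tool", "body": {"xyz": [[0,0,0.06],[0,0,0],[0,0,0],[0,0,0]], "yaw": [0,0,0,0], "gripper": [1,1,1,1]}}

```text
t: 7.62
tcp_pos: [503.3, 0.4, 73.2]
tcp_rot: [0.181, 0.983, 0.0, 0.001]
contact_force: [0.2, 1.2, 9.6]
gripper_width: 0.003
gripper_force: 4.8
```

Seated at 9.6 N, with the force climbing at the mount's stiffness. Now the low block.

Call:
{"method": "servo_tool", "body": {"xyz": [[0,0,-1],[0,0,-2],[0,0,-2],[-1.3,-1.9,0],[-1.3,-1.9,0]], "yaw": [0,0,0,0,0], "gripper": [1,1,1,1,1]}}

```text
t: 8.03
tcp_pos: [513.7, -43.9, 123.8]
tcp_rot: [0.18, 0.984, 0.0, 0.0]
contact_force: [1.1, -0.8, -1.1]
gripper_width: 0.007
gripper_force: 0.0
```

Call:
{"method": "servo_tool", "body": {"xyz": [[-1.3,-1.9,0],[-1.3,-1.9,0.5],[0,0,1],[0,0,0],[0,0,0]], "yaw": [0,0,0,0,0], "gripper": [1,1,1,1,1]}}

```text
t: 8.45
tcp_pos: [523.0, -88.7, 106.8]
tcp_rot: [0.181, 0.983, -0.0, -0.001]
contact_force: [-0.3, 0.3, -0.9]
gripper_width: 0.008
gripper_force: 0.0
```

```bash
python3 look.py low_top 48 64 524 -91 w4.png
```

```text
net 0.58 285 230 [526.1 -90.9  57.9]
1594 rect ((522.9564208984375, -91.66142272949219), (36.092464447021484, 36.047908782958984), 12.892099380493164) mean [517.1 -89.8  57.7] zmed 58.12593298783837
tcp [523.  -88.7 106.8] rot [ 0.1815  0.9834 -0.     -0.0014] t 8.45 F [-0.29  0.27 -0.88] w 0.008304457930552971
xy move tool cm [-0.1  -0.28 -0.  ] [[-0.934, 0.357, -0.003], [0.357, 0.934, 0.0], [0.003, -0.001, -1.0]]
```

View pics/w4.png

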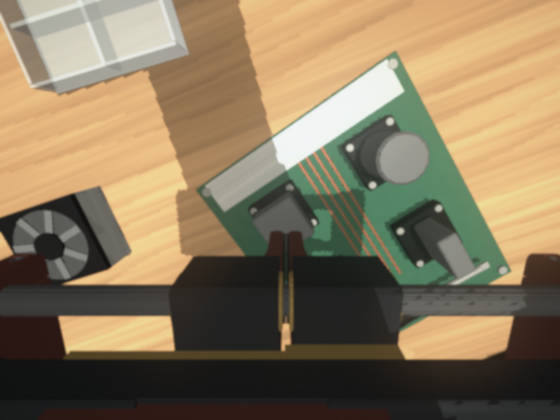

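The low block is at (285,218) and fully measured as a 36x36 square; the can stands at (402,158). Shift 3 mm and descend.

Call:
{"method": "servo_tool", "body": {"xyz": [[-0.1,-0.25,1.5],[0,0,1.5],[0,0,1.2],[0,0,0.3],[0,0,0]], "yaw": [0,0,0,0,0], "gripper": [1,1,1,1,1]}}

```text
t: 8.97
tcp_pos: [523.7, -91.0, 62.1]
tcp_rot: [0.181, 0.984, 0.0, -0.001]
contact_force: [-0.4, -0.9, 0.6]
gripper_width: 0.005
gripper_force: 0.0
```

Call:
{"method": "servo_tool", "body": {"xyz": [[0,0,0.15],[0,0,0.15],[0,0,0.15],[0,0,0],[0,0,0]], "yaw": [0,0,0,0,0], "gripper": [1,1,1,1,1]}}

```text
t: 9.38
tcp_pos: [524.5, -91.9, 58.4]
tcp_rot: [0.181, 0.983, 0.0, 0.0]
contact_force: [1.0, 0.2, -0.5]
gripper_width: 0.007
gripper_force: 0.3
```

```bash
python3 - <<'E'
from h import *
s=manip.get_state();p,d=grab_frame('top');X=cloud('top',d);X0=np.load('top.npy')
for n,(u,v) in dict(can=(285,213),tall=(315,171),slim=(277,182)).items():
    f=lambda X:np.median(X[v-3:v+4,u-3:u+4,2]).round(2)
    print(n,f(X0),f(X))
print(s['tcp_pos'],s['contact_force'])
E
```

```text
can 78.64 74.79
tall 78.95 81.15
slim 69.87 71.34
[524.50912571 -91.94239778  58.39967774] [ 0.96005754  0.24244994 -0.46146871]
```

Call:
{"method": "servo_tool", "body": {"xyz": [[0,0,0.1],[0,0,0.1],[0,0,0.1],[0,0,0],[0,0,0]], "yaw": [0,0,0,0,0], "gripper": [1,1,1,1,1]}}

```text
t: 9.85
tcp_pos: [524.5, -92.0, 55.1]
tcp_rot: [0.181, 0.983, 0.0, 0.0]
contact_force: [0.7, 0.6, 3.6]
gripper_width: 0.006
gripper_force: 1.6
```

Call:
{"method": "servo_tool", "body": {"xyz": [[0,0,0.1],[0,0,0.1],[0,0,0],[0,0,0]], "yaw": [0,0,0,0], "gripper": [1,1,1,1]}}

```text
t: 10.18
tcp_pos: [524.4, -91.9, 53.0]
tcp_rot: [0.181, 0.983, 0.0, 0.0]
contact_force: [1.7, 0.8, 3.1]
gripper_width: 0.006
gripper_force: 1.6
```

Call:
{"method": "servo_tool", "body": {"xyz": [[0,0,0.1],[0,0,0.1],[0,0,0],[0,0,0]], "yaw": [0,0,0,0], "gripper": [1,1,1,1]}}

```text
t: 10.52
tcp_pos: [524.4, -92.0, 51.2]
tcp_rot: [0.181, 0.983, 0.0, 0.0]
contact_force: [1.7, 0.9, 4.0]
gripper_width: 0.004
gripper_force: 2.4
```

Call:
{"method": "servo_tool", "body": {"xyz": [[0,0,0.1],[0,0,0],[0,0,0]], "yaw": [0,0,0], "gripper": [1,1,1]}}

```text
t: 10.77
tcp_pos: [524.5, -91.9, 50.3]
tcp_rot: [0.181, 0.983, 0.0, 0.0]
contact_force: [1.4, 0.2, 6.6]
gripper_width: 0.004
gripper_force: 3.4
```

Call:
{"method": "servo_tool", "body": {"xyz": [[0,0,0.1],[0,0,0.02],[0,0,0],[0,0,0]], "yaw": [0,0,0,0], "gripper": [1,1,1,1]}}

```text
t: 11.1
tcp_pos: [524.5, -92.0, 49.3]
tcp_rot: [0.181, 0.983, 0.0, 0.0]
contact_force: [0.6, 1.2, 9.1]
gripper_width: 0.003
gripper_force: 4.5
```

9.1 N at the mount's stiffness, so it's seated. Retreat upwards and check relative heights.

Call:
{"method": "servo_tool", "body": {"xyz": [[0,0,-1],[0,0,-3],[0,0,-3.5],[0,0,-3.5],[0,0,-3.5]], "yaw": [0,0,0,0,0], "gripper": [1,1,1,1,1]}}

```text
t: 11.52
tcp_pos: [522.7, -92.3, 195.1]
tcp_rot: [0.182, 0.983, -0.0, -0.001]
contact_force: [0.4, -0.8, 0.0]
gripper_width: 0.004
gripper_force: 0.0
```

Call:
{"method": "servo_tool", "body": {"xyz": [[-2.5,2,-2],[-3,2,-2],[-3,2,0],[-3,2,0],[-2,1.5,0]], "yaw": [0,0,0,0,0], "gripper": [1,1,1,1,1]}}

```text
t: 11.93
tcp_pos: [685.8, -50.4, 233.7]
tcp_rot: [0.181, 0.983, -0.0, -0.0]
contact_force: [-0.8, 0.5, 0.1]
gripper_width: 0.005
gripper_force: 0.0
```

Call:
{"method": "servo_tool", "body": {"xyz": [[0,0,0],[0,0,0],[0,0,0]], "yaw": [0,0,0], "gripper": [1,1,1]}}

```text
t: 12.18
tcp_pos: [682.9, -52.2, 233.1]
tcp_rot: [0.182, 0.983, -0.001, -0.001]
contact_force: [0.4, 0.2, 0.4]
gripper_width: 0.005
gripper_force: 0.0
```

```bash
python3 - <<'E'
from h import *
s=manip.get_state();print(s['tcp_pos'],s['contact_force'],s['t'])
X0=np.load('top.npy')
W={'top':cloud('top',grab_frame('top')[1]),'top_before':X0}
p,d=grab_frame('wrist');cv2.imwrite('pics/w5.png',p[...,::-1]);W['wrist']=cloud('wrist',d,s)
for k,X in W.items():
    P=X.reshape(-1,3)
    for n,x,y,l,h in [('can',503,1,66,86),('low',524,-91.5,42,62),('tall',608,-72,66,86),('slim',586,21,58,78),('earth',471,282,40,56)]:
        q=P[(np.hypot(P[:,0]-x,P[:,1]-y)<(7 if n=='slim' else 11))&(P[:,2]>l)&(P[:,2]<h),2]
        print(k,n,len(q),np.median(q).round(2) if len(q) else None)
E
```

```text
[682.87062364 -52.19002037 233.138133  ] [0.42760177 0.22365968 0.37937033] 12.1833
top can 15 75.19
top low 0 None
top tall 0 None
top slim 27 71.32
top earth 64 48.01
top_before can 68 79.18
top_before low 64 56.59
top_before tall 63 78.94
top_before slim 26 70.79
top_before earth 66 48.82
wrist can 385 76.05
wrist low 344 51.93
wrist tall 345 79.96
wrist slim 151 71.92
wrist earth 0 None
```

View pics/w5.png

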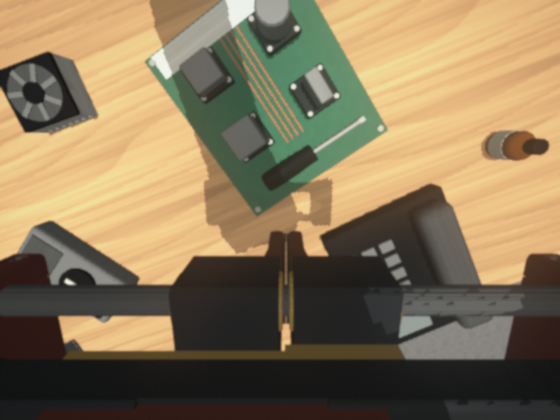

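The relative heights match home: can 3.9 mm below tall (4 expected), low 28.0 mm below (28 expected). The picture shows all four relays upright (can at (272,8), low at (205,73)), the screwdriver undisturbed, and the hand clear.

```bash
python3 -c "
from workcell import manip
print(manip.hand_in())"
```

```text
the job is handed in; nothing more can be done
None
```

I touched the earth cap first (2.7 N), then pressed the round can home (9.6 N) and the low block home (9.1 N); both measured as fully seated, the hand ended clear, and I handed the job in about 12 s into the 51 s limit.

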